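Load and start the bearing-spacer washer

TASK

Thread every steel spacer ring on the bench onto the two upright spindles of the black wash sled (up to three stacked on each), then slide the sled along its lane through the spring flap doors, fully into the washer, so that both leaves swing shut behind it. Then swing the lid down and press its free edge until the catch clicks, and only then press the start button and let go; never lift the sled off the floor of the washer, and leave the other things on the bench where they are.

Things in the scene. Friction and masses are not known exactly. Their poses are not given: they have to be found in the camera images.
- washer: Fixed parts washer: open-topped white tub with a steel lane in front, on a steel floor plate 400 x 170 x 6 mm on the bench. Origin on the bench at the middle of the doorway between them; +x is the feed direction (lane to tub), +z up. Tub walls 8 mm thick, tops 92 mm above the bench. A control pod (x 80-170, y 60-115 mm, top 56 mm above the bench) stands beside the tub
- tub_end (a point): foot of the tub's end wall, x 190 mm in the washer's frame, on its floor, level with the lane and 6 mm above the bench. Inside, the tub is 190 mm long (x 0 to 190) and 104 mm wide, open from above while the lid is up, so fingers can follow the sled in and leave straight up. Lane: x -200 to 0, 78 mm wide between rails 20 mm high; guide strips (11 mm high) continue them in the tub
- flap_a (a joint): angle (rad) of the dark door leaf hinged upright at the +y doorpost: 0 shut, grows as it swings into the tub. 50 mm wide, 4 mm thick, 13 to 83 mm above the bench. A spring (0.1 N m/rad, 0.03 N m preload) shuts it as soon as nothing holds it. The two leaves meet in mid-doorway and sweep the first 52 mm of the tub
- flap_b (a joint): the same for the mirror-image leaf at the -y doorpost; 0 shut, grows into the tub
- sled: Loose black wash sled in the lane: block 120 (x) x 70 (y) x 16 mm, about 0.45 kg, origin centre of its underside, +x its front, towards the doors. At its rear end (x -60 to -54 mm) a push plate 60 mm wide rises to 56 mm: push it from behind with closed fingers. Its rear must be over 54 mm past the doorway for the leaves to shut; fully home its origin is at x 130 mm of the washer
- spindle_rear (a point): foot of the rear spindle, on the sled's deck, 22 mm behind the sled's origin. Steel spindle 16 mm in diameter, 56 mm tall above the deck, its last 8 mm tapered to 6 mm. It takes three stacked spacers
- spindle_front (a point): foot of the front spindle, 34 mm ahead of the sled's origin, 56 mm from the other; same size, also takes three
- lid (a joint): angle (rad) of the tub's lid about a level hinge along the washer's y: 0 shut, about 1.25 to 1.5 (nearly upright at the tub's far end) at the start. A stiff hinge (0.35 N m) keeps it where it is left. Plate 195 mm from hinge to free edge, 132 mm wide, 5 mm thick. It meets the catch at about 0.07, passes it at about 0.04 with roughly 6 N on the edge, and is clicked shut below 0.02
- lid_edge (a point): middle of the lid's free edge, on its outer (upper) face, 195 mm from the hinge axis. The axis lies in the plane of the lid's underside, at x 199 mm of the washer, 94 mm above the bench
- catch (a joint): travel (m) of the lid's spring catch, a small dark steel slider outside the tub's +y wall near the doorway (washer x 22 mm): 0 at rest, pushed out about 0.004 while the lid's tongue passes, then snaps back to 0
- start (a joint): travel (m) of the start button: 0 up, 0.006 fully down (about 4 N); it springs back
- start_top (a point): centre of the top of the start button, a round grey button 32 mm across on the control pod, pressed straight down
- spacer1: A bare steel bearing spacer ring: 36 mm outside, 21 mm bore, 16 mm tall, 60 g, lying flat; origin at the centre of its underside, z along the bore. Four to six of these six are present; the absent ones read None.
- spacer2: A bare steel bearing spacer ring: 36 mm outside, 21 mm bore, 16 mm tall, 60 g, lying flat; origin at the centre of its underside, z along the bore. Four to six of these six are present; the absent ones read None.
- spacer3: A bare steel bearing spacer ring: 36 mm outside, 21 mm bore, 16 mm tall, 60 g, lying flat; origin at the centre of its underside, z along the bore. Four to six of these six are present; the absent ones read None.
- spacer4: A bare steel bearing spacer ring: 36 mm outside, 21 mm bore, 16 mm tall, 60 g, lying flat; origin at the centre of its underside, z along the bore. Four to six of these six are present; the absent ones read None.
- spacer5: A bare steel bearing spacer ring: 36 mm outside, 21 mm bore, 16 mm tall, 60 g, lying flat; origin at the centre of its underside, z along the bore. Four to six of these six are present; the absent ones read None.
- spacer6: A bare steel bearing spacer ring: 36 mm outside, 21 mm bore, 16 mm tall, 60 g, lying flat; origin at the centre of its underside, z along the bore. Four to six of these six are present; the absent ones read None.
- spray_can: bystander: upright spray can, 52 mm across, 150 mm tall; origin under its centre
- clip_tub: bystander: white plastic tub, 80 mm across, 70 mm tall; origin under its centre
- spanner: bystander: spanner lying flat along its x, within 100 mm either side of its origin
- tape_roll: bystander: roll of masking tape lying flat, 90 mm across, 22 mm tall (much larger than a spacer)
- filler_tin: bystander: steel tin, 90 mm across, 100 mm tall
- driver: bystander: screwdriver lying along its x, within 130 mm either side of its origin

How it is judged:
By the outcome, as a careful person would: the job done as asked, in the order asked, and still so for the second after the job is handed in, with the robot touching nothing.
Of spacer1, spacer2, spacer3, spacer4, spacer5, spacer6 only 4 to 6 are there at a start; the rules pass over those that are not, and their reading is None.
At some moment in a run one of spacer1, spacer2, spacer3, spacer4, spacer5, spacer6 may be knocked a few centimetres aside while the robot is not near it.
Once in a run the grip may slacken for a moment while it holds something.
It also fails if it takes over 210 s, if anything falls off the work surface, if the arm or the gripper's body presses on something with over 40 N, if the wrist force passes 120 N, or if a joint passes its speed limit or range.

ROBOT

A 6-joint arm with a two-finger parallel gripper is mounted at the origin on the work surface. World frame = base frame: x ahead of the robot, y to its left, z up, the work surface at z = 0. Lengths are in m, angles in rad, forces in N, time in s.
With the tool pointing down it reaches from about 0.4 to 0.825 m from the base axis. Payload 7 kg.
Tool frame: the origin (TCP) lies at the very end of the fingers, on their centre line; the grasp point (between the pads) lies 19 mm behind it; z points along the fingers, y is the line along which they close (so a half turn about z gives the same grasp; the last joint's range is limited). The gripper opens to 88 mm and grips with 3 to 60 N. Pads are 19 mm wide; open, the fingers measure 130 mm over their backs; the gripper's body (78 mm by 193 mm) begins 47 mm behind the grasp point.
Start: joints at [1.593, 0.359, 0.012, 0, -1.224, -0.288], TCP at [0.177, 0.651, 0.227] pointing down, gripper open.
Joint ranges: [-3.07, 3.07], [-1.43, 2.12], [-1.02, 1.25], [-3.03, 1.67], [-3.05, -0], [-3.03, 3.03]. Speed limits (rad/s): [2.39, 2.39, 3.01, 3.14, 3.14, 3.14].

INTERFACE

Orientations are given as a unit quaternion [x, y, z, w].
In Python, from rig import arm, optics gives the robot as it stands. The module is installed in compiled form; this text tells all that it offers.
- The arm moves only by the tool drive_tool, never from a script. Its argument "commands" is a list of rows, each a list of 5 numbers: the shift along the tool's x, y, z in units of 0.8 m (1.0 is 0.8 m), then the turn about the tool's z in units of 360 degrees (1.0 is 360 degrees), then the closure, from -1 (fully open) to 1 (shut). In form: [[tx, ty, tz, roll, claw], ...]. A call has 1 to 5 rows; each row is the pose to reach, as a shift and turn from the pose commanded when the call began, along the tool's axes at that moment, turning the shorter way round; what a row does not reach only later rows make up. A row lasts 1/8 s, in which the tool goes at most 62.5 mm and 10.7 degrees, less where a joint would pass 70% of its speed; a pose out of reach is approached as far as the arm can. A call with a number of a shift or a turn outside -1 to 1 is refused whole. A call with a gripper value outside its range is refused whole. The fingers move at their own pace and stop on an object; "grip_force" is the grip in N (left out, the last holds). Time passes only in rows, so rows that repeat a pose let the fingers close. It gives the time, the measured TCP pose, the force, the opening and the grip force at its end, in the units of the state.
- arm.state(): the state, without advancing time (a new reading comes with each control period).
- optics.capture(name): name is "scene" or "top" or "wrist"; returns a dict with "frame" (420x560x3 uint8, blue, green, red), "camera_matrix" (3x3 intrinsics, pixels), "R" (3x3) and "t" (3): a world point X has camera coordinates R X + t. Camera axes: x right, y down, z forward; pixel columns grow to the right and rows downward; lengths in m; the calibration is good to about 2 mm. A picture is of the moment at which its call begins. There is no depth.
- arm.hand_in(): hands the job in; it is judged then, once.
The state is a dict: "t": time; "qpos": joint angles; "qvel": joint speeds; "joint_efforts": joint torques, N m; "tcp_pos": TCP position; "ee_rot": TCP orientation; "force": force on the tool from outside, world axes, zero at the start; "torque": the same for the moment, N m; "opening": finger opening in m; "grasp_force": force on a finger pad.
Only numpy, scipy, OpenCV 4.12 (cv2) and the standard library are available. Lean on these libraries where they do the work, as an engineer would, in place of code of your own. Each camera call takes 0.05 s, during which the arm holds its last target. There are 200 camera calls.

## Working session

There is one attempt and no reset: what is moved stays moved. The work goes in short steps, Python scripts to look and compute and a tool call to move; the robot and the scene stay as the last step left them, time stands still between calls to the robot, and variables do not carry over. Pictures are saved under pics/ and viewed, at most 14 in all, crops included, and the job is handed in when it is done.

Besides the shell and the picture viewer there is one more tool, called after "Emit:" as name([rows], argument=value, ...), one row to a line, values as JSON. drive_tool: Moves the arm, as the interface text tells. Its arguments: {"type":"object","properties":{"commands":{"type":"array"},"grip_force":{"type":"number"}},"required":["commands"]}

```bash
mkdir -p pics; cat > h.py <<'E'
import numpy as np, cv2
from rig import arm, optics
from scipy.spatial.transform import Rotation as Ro
def cap(n,f=None):
    c=optics.capture(n)
    if f: cv2.imwrite('pics/'+f,c['frame'])
    return c
def ray(c,u,v,z):
    d=c['R'].T@np.linalg.solve(c['camera_matrix'],[u,v,1.]); o=-c['R'].T@c['t']
    return o+d*(z-o[2])/d[2]
def proj(c,X):
    p=c['camera_matrix']@(c['R']@np.asarray(X,float)+c['t']); return p[:2]/p[2]
def go(X,yaw=None):
    """units to go to world X; yaw = desired angle of tool x axis"""
    s=arm.state(); R=Ro.from_quat(s['ee_rot']).as_matrix()
    d=R.T@(np.asarray(X)-s['tcp_pos'])/0.8
    return np.round(d,4)
E
python3 - <<'E'
from h import *
s=arm.state(); print(s); print(Ro.from_quat(s['ee_rot']).as_matrix().round(3))
for n in('scene','top','wrist'):
    c=cap(n,n+'0.png'); print(n,(-c['R'].T@c['t']).round(3),c['R'][2].round(2))
E
```

```text
{'t': 0.0, 'qpos': array([ 1.59307433e+00,  3.59388367e-01,  1.10408100e-02, -3.60095814e-04,
       -1.22411115e+00, -2.88108850e-01]), 'qvel': array([-5.16465426e-04,  6.40939520e-04, -4.63000460e-04, -1.37486663e-03,
        6.09814991e-05, -1.26802675e-03]), 'joint_efforts': array([-2.20297239e-03, -5.82724464e+01,  2.93053633e+01,  6.99750736e+00,
        6.80579193e-03, -1.65612096e-04]), 'tcp_pos': array([0.17721869, 0.65079628, 0.22561209]), 'ee_rot': array([ 9.91171258e-01, -1.32585137e-01, -3.87723340e-05,  8.47367060e-04]), 'force': array([-0.39766   , -0.47936087, -0.19818788]), 'torque': array([-0.017135  ,  0.02594048,  0.03454219]), 'grasp_force': 0.0, 'opening': 0.08763414319695884}
[[ 0.965 -0.263 -0.   ]
 [-0.263 -0.965 -0.002]
 [ 0.     0.002 -1.   ]]
scene [1.409 0.78  0.866] [-0.64 -0.53 -0.55]
top [0.339 0.022 1.346] [ 0.13  0.02 -0.99]
wrist [0.243 0.634 0.383] [-0.25  0.07 -0.97]
```

View pics/top0.png

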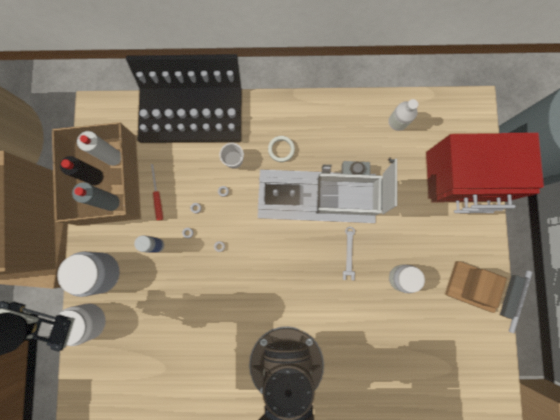

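View pics/scene0.png

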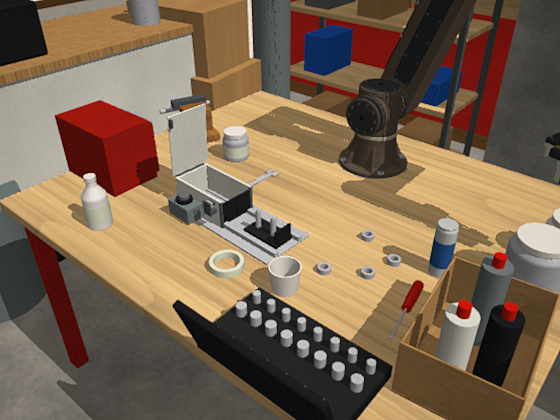

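The top view shows four spacers, at about (224,191), (196,208), (188,233) and (221,246). The sled is in the lane at (283,195), with the tub to its right (feed direction is image right) and the button at (356,168). The scene view shows the same four.

```bash
python3 - <<'E'
from h import *
c=cap('top'); im=c['frame'][130:280,130:420]
cv2.imwrite('pics/topc.png',cv2.resize(im,None,fx=2.75,fy=2.75,interpolation=cv2.INTER_CUBIC))
for u,v in[(224,191),(196,208),(188,233),(221,246)]: print(ray(c,u,v,.016).round(3))
for u,v in[(259,195),(318,195),(380,195)]: print('w',ray(c,u,v,.006).round(3))
w=cap('wrist')
for X in[(.1,.65,.016),(.177,.65,0)]: print(proj(w,X))
E
```

```text
[0.575 0.207 0.016]
[0.517 0.302 0.016]
[0.432 0.327 0.016]
[0.387 0.215 0.016]
w [0.562 0.087 0.006]
w [ 0.56  -0.115  0.006]
w [ 0.558 -0.327  0.006]
[297.24465023 247.25597148]
[280.61709311 184.50136921]
```

View pics/topc.png

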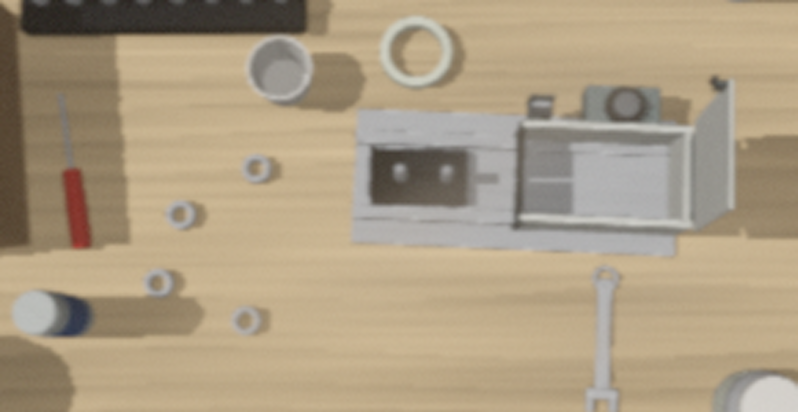

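View pics/wrist0.png

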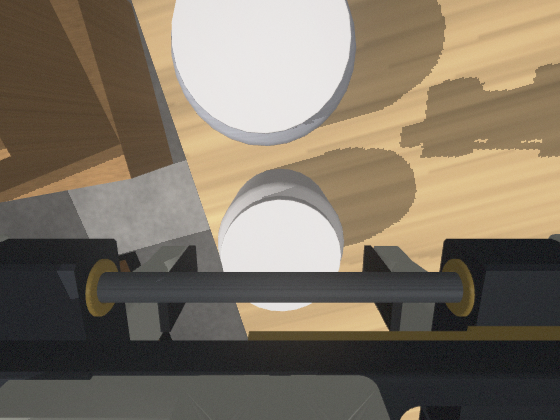

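Four spacers it is. The wrist camera sees ahead of the fingers, on the tool +x side. I'll raise the arm, turn the tool x axis to world -y so the fingers close across the lane, and go over the spacers.

Emit:
drive_tool([
  [0,0,-0.09,0,-1],
  [0.1,0.07,-0.09,0.03,-1],
  [0.17,0.13,-0.09,0.06,-1],
  [0.23,0.18,-0.09,0.09,-1],
  [0.29,0.23,-0.09,0.12,-1],
])

```text
t: 0.88
tcp_pos: [0.3268, 0.4491, 0.2985]
ee_rot: [0.872, -0.489, -0.0, -0.0]
force: [0.9, 0.4, -0.1]
opening: 0.0875
grasp_force: 0.0
```

```bash
cat >> h.py <<'E'
def mv(X,yaw=-np.pi/2):
    s=arm.state(); R=Ro.from_quat(s['ee_rot']).as_matrix(); y=np.arctan2(R[1,0],R[0,0])
    d=(y-yaw+np.pi)%(2*np.pi)-np.pi
    print('at',s['tcp_pos'].round(4),'yaw',round(np.degrees(y),2),'F',s['force'].round(1),'op',round(s['opening'],4),'g',round(s['grasp_force'],1),'t',round(s['t'],2))
    for x in np.atleast_2d(X): print(' shift',go(x),'roll',round(d/2/np.pi,4))
E
python3 -c "
from h import *
mv([.46,.34,.25])"
```

```text
at [0.3268 0.4491 0.2985] yaw -58.53 F [ 0.9  0.4 -0.1] op 0.0875 g 0.0 t 0.88
 shift [ 0.2032 -0.0708  0.0606] roll 0.0874
```

Emit:
drive_tool([
  [0.1,-0.035,0.03,0.03,-1],
  [0.17,-0.06,0.05,0.06,-1],
  [0.2,-0.07,0.06,0.0874,-1],
  [0.2,-0.07,0.06,0.0874,-1],
  [0.2,-0.07,0.06,0.0874,-1],
])

```text
t: 1.5
tcp_pos: [0.4581, 0.3444, 0.2504]
ee_rot: [0.709, -0.705, -0.0, -0.0]
force: [0.0, -0.2, 0.4]
opening: 0.0878
grasp_force: 0.0
```

```bash
cat >> h.py <<'E'
def rings(c,z=.016,show=None):
    """dark bore + steel annulus: fit ellipse to grey blobs of ring size"""
    im=c['frame']; hsv=cv2.cvtColor(im,cv2.COLOR_BGR2HSV)
    m=((hsv[...,1]<60)).astype(np.uint8)*255
    out=[]
    cs,_=cv2.findContours(m,cv2.RETR_EXTERNAL,cv2.CHAIN_APPROX_NONE)
    for k in cs:
        a=cv2.contourArea(k)
        if a<150 or len(k)<20: continue
        (u,v),(d1,d2),_=cv2.fitEllipse(k)
        if d2/d1>1.6: continue
        out.append((round(u,1),round(v,1),int(a),round(d1),round(d2),ray(c,u,v,z).round(4)))
    return out
E
python3 -c "
from h import *
c=cap('wrist','w1.png')
mv([.46,.34,.25])
for r in rings(c): print(r)"
```

```text
at [0.4577 0.3449 0.2506] yaw -89.59 F [-0.9  0.2  0.4] op 0.0877 g 0.0 t 1.55
 shift [ 0.0061 -0.0028  0.0008] roll 0.0011
(300.1, 173.5, 647, 28, 29, array([0.4319, 0.3315, 0.016 ]))
(230.7, 151.6, 681, 29, 30, array([0.5157, 0.3059, 0.016 ]))
(342.9, 79.2, 835, 31, 35, array([0.3859, 0.2242, 0.016 ]))
(177.8, 68.0, 891, 31, 36, array([0.5721, 0.2137, 0.016 ]))
(260.8, 209.2, 96115, 475, 557, array([0.4801, 0.3768, 0.016 ]))
```

View pics/w1.png

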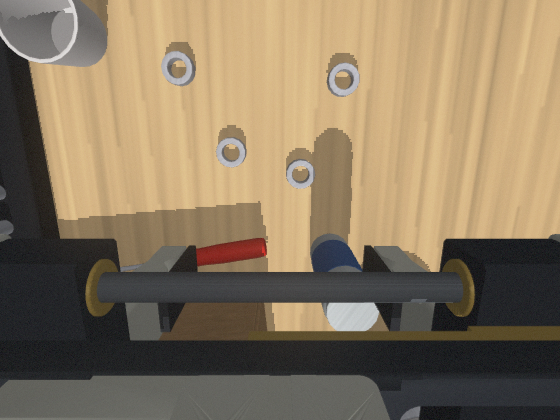

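The picture shows the four rings at (300,174), (231,152), (343,79) and (178,68). The spray can is nearby at (345,290) and the clip tub at the top left. Next I'll hover over the first ring for a close look.

Emit:
drive_tool([
  [0.0165,0.032,0.063,0.0011,-0.3],
  [0.0165,0.032,0.063,0.0011,-0.3],
  [0.0165,0.032,0.063,0.0011,-0.3],
], grip_force=25)

```text
t: 1.92
tcp_pos: [0.4323, 0.3324, 0.201]
ee_rot: [0.708, -0.706, 0.0, -0.001]
force: [0.2, 0.4, 0.3]
opening: 0.0634
grasp_force: 0.0
```

```bash
python3 -c "
from h import *
c=cap('wrist')
for r in rings(c,.008): print(r)
print(ray(c,352,312,.15))
r=min(rings(c,.008),key=lambda r:np.hypot(*(r[5][:2]-[.432,.331])))[5]
mv([[r[0],r[1],.06],[r[0],r[1],.006]])"
```

```text
(279.4, 190.3, 822, 32, 33, array([0.4315, 0.3327, 0.008 ]))
(200.9, 166.4, 906, 33, 35, array([0.5167, 0.3066, 0.008 ]))
(325.9, 84.3, 1050, 35, 39, array([0.3845, 0.223 , 0.008 ]))
(137.9, 72.7, 1212, 36, 43, array([0.5744, 0.2125, 0.008 ]))
(24.9, 37.0, 3463, 61, 78, array([0.6819, 0.1802, 0.008 ]))
[0.3780007  0.39483478 0.15      ]
at [0.4328 0.3328 0.2014] yaw -89.93 F [0.5 0.5 1. ] op 0.0603 g 0.0 t 1.98
 shift [0.0005 0.0019 0.1767] roll 0.0002
 shift [0.0006 0.0021 0.2442] roll 0.0002
```

```bash
python3 -c "
from h import *
c=cap('top'); print(ray(c,143.5,243,.15), ray(c,158,246,.0))"
```

```text
[0.39298518 0.43130004 0.15      ] [0.38926521 0.43256901 0.        ]
```

Emit:
drive_tool([
  [0.0005,0.002,0.08,0,-0.3],
  [0.0005,0.002,0.16,0,-0.3],
  [0.0005,0.002,0.22,0,-0.3],
  [0.0005,0.002,0.244,0,-0.3],
  [0.0005,0.002,0.244,0,-0.3],
])

```text
t: 2.65
tcp_pos: [0.4309, 0.3309, 0.0038]
ee_rot: [-0.707, 0.707, -0.0, -0.001]
force: [-0.2, 1.2, 0.4]
opening: 0.057
grasp_force: 0.0
```

Emit:
drive_tool([
  [0,0,0,0,1],
  [0,0,0,0,1],
  [0,0,0,0,1],
  [0,0,0,0,1],
  [0,0,0,0,1],
])

```text
t: 3.28
tcp_pos: [0.4313, 0.3315, 0.0059]
ee_rot: [-0.707, 0.707, 0.0, 0.001]
force: [-1.1, 0.0, 7.4]
opening: 0.0345
grasp_force: 25.0
```

Emit:
drive_tool([
  [0,0,-0.03,0,1],
  [0,0,-0.1,0,1],
  [0,0,-0.17,0,1],
  [0,0,-0.22,0,1],
  [0,0,-0.22,0,1],
])

```text
t: 3.9
tcp_pos: [0.432, 0.3322, 0.1848]
ee_rot: [-0.707, 0.707, 0.001, 0.004]
force: [-0.4, 0.0, -1.3]
opening: 0.0342
grasp_force: 25.0
```

```bash
python3 -c "
from h import *
mv([.56,.1,.2])"
```

```text
at [0.432  0.3322 0.1848] yaw -90.04 F [-0.4  0.  -1.3] op 0.0342 g 25.0 t 3.9
 shift [ 0.29   -0.1603 -0.0201] roll -0.0001
```

Emit:
drive_tool([
  [0.07,-0.04,-0.03,0,1],
  [0.14,-0.08,-0.03,0,1],
  [0.21,-0.12,-0.03,0,1],
  [0.28,-0.16,-0.03,0,1],
  [0.28,-0.16,-0.03,0,1],
], grip_force=40)

```text
t: 4.53
tcp_pos: [0.559, 0.1031, 0.2034]
ee_rot: [-0.705, 0.709, 0.0, -0.001]
force: [-0.4, 0.5, -1.3]
opening: 0.0341
grasp_force: 40.0
```

```bash
python3 -c "
from h import *
c=cap('wrist','w2.png')
mv([.56,.1,.2])
t=cap('top'); print(ray(t,275.5,193,.078),ray(t,292.5,193,.078))"
```

```text
at [0.559  0.1035 0.2034] yaw -90.26 F [ 2.2 -0.2 -0.8] op 0.0337 g 40.0 t 4.58
 shift [ 0.0044 -0.0013  0.0043] roll -0.0007
[0.55574109 0.0299395  0.078     ] [ 0.55526294 -0.02534869  0.078     ]
```

View pics/w2.png

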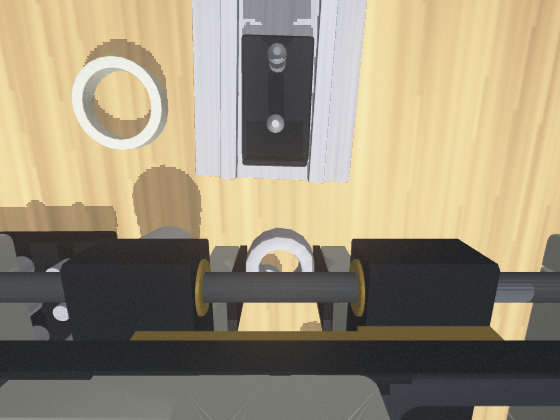

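The spindle tips are at (275,123) rear and (277,50) front. The held ring is visible between the fingers, centred near (280,263). The sled lies along the lane with its plate end at row 163.

```bash
python3 -c "
from h import *
c=cap('wrist'); s=arm.state()
print(s['tcp_pos'],ray(c,279.5,263,s['tcp_pos'][2]+.011), proj(c,s['tcp_pos']+[0,0,.011]))
im=c['frame']; g=cv2.cvtColor(im,cv2.COLOR_BGR2GRAY)
for y0,y1 in((112,140),(38,75)):
  sub=g[y0:y1,262:295]; m=(sub>150).astype(np.uint8); n,l,st,ce=cv2.connectedComponentsWithStats(m)
  for k in range(1,n): print(st[k],ce[k]+[262,y0],ray(c,*(ce[k]+[262,y0]),.078))
  print(sub.max())
# rails/plate edges
for u,v in((196,176),(350,181)): print(ray(c,u,v,.006))
for u,v in((242,163),(306,165),(242,36),(313,38)): print('sled',ray(c,u,v,.022))
"
```

```text
[0.55817973 0.1059841  0.20379982] [0.55713034 0.10117305 0.21479982] [277.41143138 272.01238606]
[  8   5  11  14 114] [275.04385965 123.75438596] [0.56056184 0.03439842 0.078     ]
221
[11  7  7  8 41] [275.92682927  48.29268293] [ 0.55944521 -0.02380413  0.078     ]
[11 20  9  5 26] [276.88461538  59.46153846] [ 0.55872484 -0.0155947   0.078     ]
[12 28  4  3  8] [275.5   67.25] [ 0.55988028 -0.00979496  0.078     ]
[17 28  1  1  1] [279.  66.] [ 0.55703771 -0.01072167  0.078     ]
164
[0.64928286 0.08935173 0.006     ]
[0.47861055 0.09554354 0.006     ]
sled [0.59608725 0.07347821 0.022     ]
sled [0.52913328 0.07579753 0.022     ]
sled [ 0.5920666  -0.04641274  0.022     ]
sled [ 0.52461288 -0.04448199  0.022     ]
```

```bash
cat >> h.py <<'E'
def avg(n=5):
    P=[]
    for i in range(n):
        optics.capture('wrist'); P.append(arm.state()['tcp_pos'])
    return np.mean(P,0)
def rel(X,n=5):
    """units from the averaged pose, tool x = -world y, tool y = -world x"""
    p=avg(n); s=arm.state(); print('avg',p.round(4),'F',s['force'].round(1),'op',round(s['opening'],4),'t',round(s['t'],2))
    for x in np.atleast_2d(X):
        d=x-p; print(' shift',(np.array([-d[1],-d[0],-d[2]])/.8).round(4))
E
python3 -c "
from h import *
rel([[.5606,.0345,.11],[.5606,.0345,.03]])"
```

```text
avg [0.558  0.1073 0.2044] F [-0.1 -0.  -0.4] op 0.0342 t 4.92
 shift [ 0.091  -0.0032  0.118 ]
 shift [ 0.091  -0.0032  0.218 ]
```

Emit:
drive_tool([
  [0.045,-0.0015,0.04,0,1],
  [0.091,-0.003,0.08,0,1],
  [0.091,-0.003,0.118,0,1],
  [0.091,-0.003,0.118,0,1],
  [0.091,-0.003,0.118,0,1],
])

```text
t: 5.55
tcp_pos: [0.5617, 0.0346, 0.1115]
ee_rot: [0.707, -0.707, 0.0, -0.001]
force: [-0.2, -0.6, -0.1]
opening: 0.034
grasp_force: 40.0
```

```bash
python3 -c "
from h import *
rel([[.5606,.0345,.11],[.5606,.0345,.03]],4)
c=cap('wrist','w3.png'); print(proj(c,[.5606,.0345,.078]),proj(c,[.5606,.0345,.022]))"
```

```text
avg [0.5618 0.0346 0.1118] F [ 0.1  0.4 -0.5] op 0.0342 t 5.75
 shift [0.0001 0.0015 0.0022]
 shift [1.000e-04 1.500e-03 1.022e-01]
[279.09079215 239.24169296] [279.38551632 215.28383954]
```

View pics/w3.png

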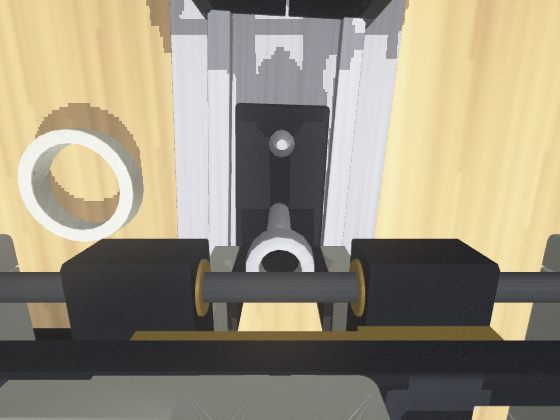

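The held ring is centred at column 280, and the rear spindle beneath it is at the same column. The front spindle tip is at (282,143).

```bash
python3 -c "
from h import *
c=cap('wrist'); g=cv2.cvtColor(c['frame'],cv2.COLOR_BGR2GRAY)
print(g[222:275,280].tolist())
for z in (.118,.122,.126): print(ray(c,280,231,z),ray(c,246,258,z),ray(c,314,258,z))
print('front',ray(c,281.7,143.5,.078))
print(avg(2))"
```

```text
[126, 131, 133, 134, 135, 135, 122, 117, 117, 116, 118, 119, 119, 120, 127, 158, 217, 219, 220, 219, 222, 224, 226, 228, 230, 232, 232, 227, 52, 51, 46, 48, 48, 49, 51, 48, 49, 51, 51, 47, 53, 46, 52, 51, 47, 49, 52, 47, 52, 53, 69, 71, 74]
[0.5598132  0.01555159 0.118     ] [0.57693806 0.02987829 0.118     ] [0.54268344 0.02983848 0.118     ]
[0.55980941 0.01422416 0.122     ] [0.57648065 0.02817136 0.122     ] [0.54313341 0.0281326  0.122     ]
[0.55980563 0.01289674 0.126     ] [0.57602324 0.02646443 0.126     ] [0.54358338 0.02642672 0.126     ]
front [ 0.5588919  -0.02452466  0.078     ]
[0.56108585 0.03396102 0.11082118]
```

Emit:
drive_tool([
  [0.0015,0,0.02,0,1],
  [0.0015,0,0.045,0,1],
  [0.0015,0,0.065,0,1],
  [0.0015,0,0.085,0,1],
  [0.0015,0,0.099,0,1],
])

```text
t: 6.58
tcp_pos: [0.5605, 0.0324, 0.0298]
ee_rot: [-0.707, 0.708, 0.0, -0.001]
force: [0.2, 0.3, -1.0]
opening: 0.0339
grasp_force: 40.0
```

```bash
python3 -c "
from h import *
rel([[.5606,.0345,.11],[.5606,.0345,.03]],3)
cap('wrist','w4.png')"
```

```text
avg [0.5603 0.0323 0.0296] F [-0.3  0.6 -0.9] op 0.034 t 6.72
 shift [-0.0027 -0.0004 -0.1005]
 shift [-0.0027 -0.0004 -0.0005]
```

View pics/w4.png

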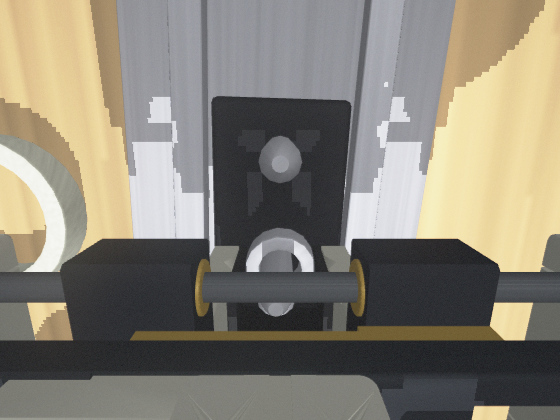

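The ring is around the spindle, whose tip shows through the bore at (278,300), with no contact force. Releasing.

Emit:
drive_tool([
  [0,0,0,0,-0.1],
  [0,0,0,0,-0.1],
  [0,0,0,0,-0.1],
  [0,0,-0.06,0,-0.1],
  [0,0,-0.13,0,-0.2],
])

```text
t: 7.4
tcp_pos: [0.5601, 0.0322, 0.1355]
ee_rot: [-0.707, 0.708, 0.001, -0.001]
force: [0.2, 1.0, 0.3]
opening: 0.0515
grasp_force: 0.0
```

```bash
python3 -c "
from h import *
c=cap('wrist')
mv([.517,.307,.2])"
```

```text
at [0.5645 0.033  0.1444] yaw -89.96 F [ 2.4 -0.   7. ] op 0.0522 g 0.0 t 7.45
 shift [-0.3426  0.0585 -0.0697] roll 0.0001
```

Emit:
drive_tool([
  [-0.05,0.01,-0.07,0,-0.3],
  [-0.125,0.02,-0.08,0,-0.3],
  [-0.2,0.03,-0.08,0,-0.3],
  [-0.275,0.04,-0.08,0,-0.3],
  [-0.343,0.054,-0.08,0,-0.3],
], grip_force=25)

```text
t: 8.07
tcp_pos: [0.5174, 0.3091, 0.1995]
ee_rot: [-0.707, 0.707, 0.0, 0.0]
force: [1.4, -0.7, 0.3]
opening: 0.0571
grasp_force: 0.0
```

```bash
python3 -c "
from h import *
avg(4);c=cap('wrist')
R=rings(c,.008)
for r in R: print(r)
r=min(R,key=lambda r:np.hypot(*(r[5][:2]-[.517,.307])))[5]
rel([[r[0],r[1],.06],[r[0],r[1],.006]],3)"
```

```text
(279.4, 189.6, 831, 32, 33, array([0.5163, 0.3068, 0.008 ]))
(407.5, 110.1, 1091, 35, 40, array([0.3844, 0.2233, 0.008 ]))
(222.7, 98.6, 1038, 35, 38, array([0.5743, 0.2123, 0.008 ]))
(253.4, 245.7, 113217, 462, 555, array([0.5461, 0.3724, 0.008 ]))
avg [0.5181 0.3061 0.1992] F [-0.5 -0.4 -0.5] op 0.0572 t 8.47
 shift [-0.0009  0.0022  0.174 ]
 shift [-0.0009  0.0022  0.2415]
```

Emit:
drive_tool([
  [-0.001,0.002,0.08,0,-0.3],
  [-0.001,0.002,0.16,0,-0.3],
  [-0.001,0.002,0.22,0,-0.3],
  [-0.001,0.002,0.241,0,-0.3],
  [-0.001,0.002,0.241,0,-0.3],
])

```text
t: 9.1
tcp_pos: [0.5167, 0.3071, 0.0062]
ee_rot: [-0.706, 0.708, -0.0, -0.001]
force: [-0.1, -0.2, 1.5]
opening: 0.057
grasp_force: 0.0
```

Emit:
drive_tool([
  [0,0,0,0,1],
  [0,0,0,0,1],
  [0,0,0,0,1],
  [0,0,0,0,1],
  [0,0,0,0,1],
])

```text
t: 9.72
tcp_pos: [0.517, 0.3085, 0.0078]
ee_rot: [-0.707, 0.707, -0.0, 0.001]
force: [-1.4, -0.6, 6.6]
opening: 0.0343
grasp_force: 25.0
```

Emit:
drive_tool([
  [0,0,-0.03,0,1],
  [0.06,-0.01,-0.1,0,1],
  [0.13,-0.02,-0.17,0,1],
  [0.2,-0.035,-0.2,0,1],
  [0.27,-0.055,-0.2,0,1],
], grip_force=40)

```text
t: 10.35
tcp_pos: [0.5562, 0.1102, 0.1663]
ee_rot: [0.707, -0.707, 0.001, -0.002]
force: [1.3, -0.2, -1.0]
opening: 0.0343
grasp_force: 40.0
```

```bash
python3 -c "
from h import *
avg(3); rel([[.5590,-.0220,.11]],4)"
```

```text
avg [0.555  0.1108 0.1632] F [ 0.7  0.3 -0.7] op 0.0355 t 10.7
 shift [ 0.166  -0.005   0.0664]
```

Emit:
drive_tool([
  [0.06,-0.001,0,0,1],
  [0.12,-0.003,0.02,0,1],
  [0.166,-0.005,0.066,0,1],
  [0.166,-0.005,0.066,0,1],
  [0.166,-0.005,0.066,0,1],
])

```text
t: 11.32
tcp_pos: [0.5594, -0.021, 0.1102]
ee_rot: [0.707, -0.707, 0.0, 0.0]
force: [0.2, -0.8, -0.2]
opening: 0.0344
grasp_force: 40.0
```

```bash
cat >> h.py <<'E'
def held(c,z,u=280):
    """front edge of the held ring: profile along the centre column, z = TCP height"""
    g=cv2.cvtColor(c['frame'],cv2.COLOR_BGR2GRAY)[200:275,u-3:u+4].mean(1); d=np.diff(g)
    k=200.5+np.argmax(d); print('top edge row',k,'ring centre',ray(c,u,k,z+.0105)+[0,.018,0])
E
python3 -c "
from h import *
p=avg(4);c=cap('wrist','w5.png'); held(c,p[2]); rel([[.5590,-.0220,.11]],2)"
```

```text
top edge row 230.5 ring centre [ 0.5581151  -0.02294832  0.12143439]
avg [ 0.5594 -0.0212  0.1108] F [ 0.1  0.3 -1.1] op 0.0342 t 11.68
 shift [0.0011 0.0005 0.001 ]
```

View pics/w5.png

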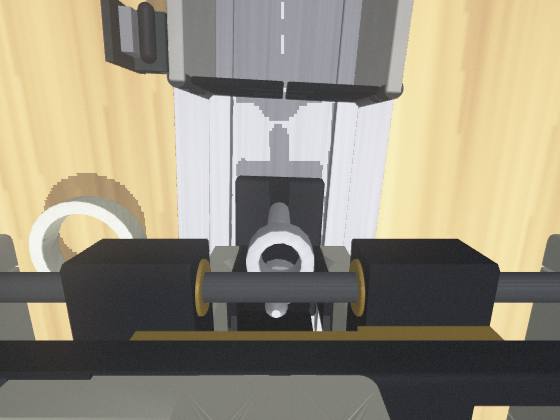

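The held ring is at column 280, directly over the front spindle at column 279. Descending.

Emit:
drive_tool([
  [0,0,0.02,0,1],
  [0,0,0.045,0,1],
  [0,0,0.065,0,1],
  [0,0,0.085,0,1],
  [0,0,0.099,0,1],
])

```text
t: 12.3
tcp_pos: [0.5587, -0.0221, 0.0298]
ee_rot: [-0.707, 0.708, 0.0, -0.001]
force: [-5.5, 2.2, 22.8]
opening: 0.034
grasp_force: 40.0
```

```bash
python3 -c "
from h import *
rel([[.559,-.022,.11]],3)"
```

```text
avg [ 0.5588 -0.0221  0.03  ] F [-0.1  0.5 -0.4] op 0.0338 t 12.45
 shift [-0.0001 -0.0002 -0.1   ]
```

Emit:
drive_tool([
  [0,0,0,0,-0.1],
  [0,0,0,0,-0.1],
  [0,0,0,0,-0.1],
  [0,0,-0.06,0,-0.1],
  [0,0,-0.13,0,-0.2],
])

```text
t: 13.08
tcp_pos: [0.5583, -0.0222, 0.1355]
ee_rot: [-0.707, 0.707, 0.001, -0.001]
force: [0.9, 0.0, 0.2]
opening: 0.0518
grasp_force: 0.0
```

Emit:
drive_tool([
  [-0.04,0.03,-0.1,0,-0.2],
  [-0.12,0.075,-0.1,0,-0.3],
  [-0.19,0.12,-0.1,0,-0.3],
  [-0.25,0.17,-0.1,0,-0.3],
  [-0.305,0.218,-0.1,0,-0.3],
], grip_force=25)

```text
t: 13.7
tcp_pos: [0.3998, 0.2043, 0.2154]
ee_rot: [-0.707, 0.708, 0.0, 0.001]
force: [0.7, 0.8, -0.0]
opening: 0.0571
grasp_force: 0.0
```

```bash
python3 -c "
from h import *
avg(4);c=cap('wrist')
R=rings(c,.008)
for r in R: print(r)
r=min(R,key=lambda r:np.hypot(*(r[5][:2]-[.3845,.223])))[5]
rel([[r[0],r[1],.2],[r[0],r[1],.006]],3)"
```

```text
(292.1, 204.4, 743, 30, 31, array([0.3846, 0.2238, 0.008 ]))
(127.8, 194.6, 863, 31, 35, array([0.5744, 0.2129, 0.008 ]))
(23.3, 167.9, 3180, 61, 76, array([0.6889, 0.1825, 0.008 ]))
avg [0.4015 0.2022 0.2148] F [-0.2  0.7 -0.6] op 0.0569 t 14.1
 shift [-0.027   0.0211  0.0186]
 shift [-0.027   0.0211  0.2611]
```

Emit:
drive_tool([
  [-0.027,0.021,0.06,0,-0.3],
  [-0.027,0.021,0.13,0,-0.3],
  [-0.027,0.021,0.2,0,-0.3],
  [-0.027,0.021,0.26,0,-0.3],
  [-0.027,0.021,0.26,0,-0.3],
])

```text
t: 14.72
tcp_pos: [0.3838, 0.2219, 0.0045]
ee_rot: [-0.706, 0.708, -0.001, -0.003]
force: [-0.4, -0.2, -0.5]
opening: 0.0568
grasp_force: 0.0
```

Emit:
drive_tool([
  [0,0,0,0,1],
  [0,0,0,0,1],
  [0,0,0,0,1],
  [0,0,0,0,1],
  [0,0,0,0,1],
])

```text
t: 15.35
tcp_pos: [0.3849, 0.2253, 0.0083]
ee_rot: [-0.707, 0.707, 0.0, 0.001]
force: [-1.0, -2.0, 10.2]
opening: 0.0343
grasp_force: 25.0
```

Emit:
drive_tool([
  [0,0,-0.03,0,1],
  [0.03,-0.03,-0.1,0,1],
  [0.07,-0.07,-0.16,0,1],
  [0.12,-0.12,-0.18,0,1],
  [0.17,-0.17,-0.18,0,1],
], grip_force=40)

```text
t: 15.98
tcp_pos: [0.5224, 0.0879, 0.1543]
ee_rot: [0.707, -0.707, 0.001, -0.003]
force: [1.3, 1.9, -0.7]
opening: 0.0339
grasp_force: 40.1
```

```bash
python3 -c "
from h import *
avg(3); rel([[.5604,.0338,.11]],4)"
```

```text
avg [0.5196 0.0882 0.151 ] F [-0.3 -0.6 -0. ] op 0.0337 t 16.32
 shift [ 0.068  -0.051   0.0512]
```

Emit:
drive_tool([
  [0.03,-0.025,-0.01,0,1],
  [0.068,-0.051,0.0,0,1],
  [0.068,-0.051,0.051,0,1],
  [0.068,-0.051,0.051,0,1],
  [0.068,-0.051,0.051,0,1],
])

```text
t: 16.95
tcp_pos: [0.5611, 0.0349, 0.1112]
ee_rot: [0.707, -0.707, 0.0, -0.0]
force: [0.1, 0.4, -0.1]
opening: 0.0337
grasp_force: 40.1
```

```bash
python3 -c "
from h import *
p=avg(4);c=cap('wrist','w6.png'); held(c,p[2]); print(p); print(ray(c,281.7,143.5,.078))"
```

```text
top edge row 231.5 ring centre [0.55983657 0.03285925 0.12215418]
[0.56150611 0.03488498 0.11165418]
[ 0.5589542  -0.02412503  0.078     ]
```

View pics/w6.png

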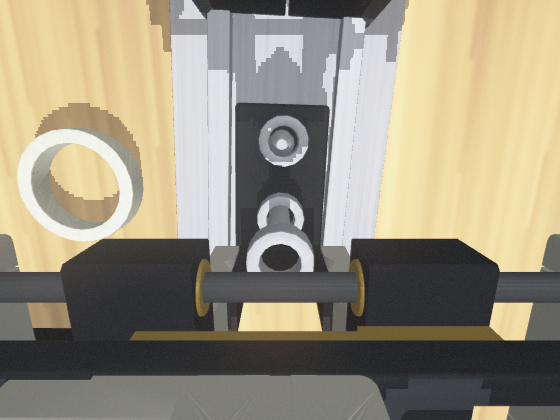

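The front ring is seated at (283,140), and the rear ring at (280,212) sits under the held one, in line with it.

Emit:
drive_tool([
  [-0.0015,0.001,0.015,0,1],
  [-0.0015,0.001,0.035,0,1],
  [-0.0015,0.001,0.055,0,1],
  [-0.0015,0.001,0.07,0,1],
  [-0.0015,0.001,0.08,0,1],
])

```text
t: 17.82
tcp_pos: [0.5603, 0.0348, 0.0458]
ee_rot: [-0.707, 0.707, -0.0, -0.0]
force: [-19.0, 0.4, 58.7]
opening: 0.0338
grasp_force: 40.1
```

```bash
python3 -c "
from h import *
rel([[.559,.034,.11]],3)"
```

```text
avg [0.5602 0.0348 0.0461] F [ 1.1 -2.9  2.8] op 0.0341 t 17.98
 shift [ 0.001   0.0014 -0.0799]
```

Emit:
drive_tool([
  [0,0,0,0,-0.1],
  [0,0,0,0,-0.1],
  [0,0,0,0,-0.1],
  [0,0,-0.04,0,-0.1],
  [0,0,-0.11,0,-0.2],
])

```text
t: 18.6
tcp_pos: [0.5584, 0.0347, 0.133]
ee_rot: [-0.707, 0.708, 0.001, -0.002]
force: [1.9, 0.3, -0.1]
opening: 0.0517
grasp_force: 0.0
```

Emit:
drive_tool([
  [-0.05,-0.005,-0.07,0,-0.2],
  [-0.1,-0.005,-0.07,0,-0.3],
  [-0.16,-0.01,-0.07,0,-0.3],
  [-0.2,-0.015,-0.07,0,-0.3],
  [-0.2,-0.015,-0.07,0,-0.3],
], grip_force=25)

```text
t: 19.23
tcp_pos: [0.5721, 0.1972, 0.1895]
ee_rot: [0.708, -0.707, -0.0, 0.0]
force: [-0.3, 0.3, -0.2]
opening: 0.057
grasp_force: 0.0
```

```bash
python3 -c "
from h import *
avg(4);c=cap('wrist','w7.png')
R=rings(c,.008)
for r in R: print(r)
s=cap('scene')['frame'][150:300,220:420]; cv2.imwrite('pics/s1.png',cv2.resize(s,None,fx=4,fy=4,interpolation=cv2.INTER_CUBIC))
rel([.5744,.2129,.2],3)"
```

```text
(276.6, 209.1, 858, 32, 34, array([0.5739, 0.213 , 0.008 ]))
(118.0, 15.7, 2434, 66, 97, array([0.7218, 0.0258, 0.008 ]))
avg [0.5722 0.1944 0.1902] F [0.5 0.2 0.4] op 0.0569 t 19.68
 shift [-0.0231 -0.0027 -0.0122]
```

View pics/s1.png

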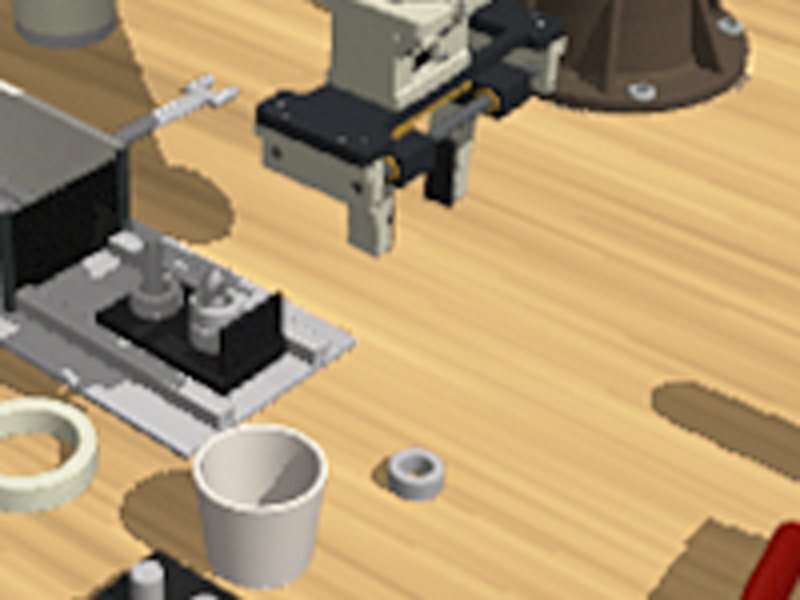

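Two rings are on the rear spindle, one is on the front, and one is left on the bench next to the clip tub. For the last ring I'll turn the gripper a quarter so its body clears the clip tub.

Emit:
drive_tool([
  [-0.01,-0.002,-0.02,-0.028,-0.3],
  [-0.023,-0.002,-0.02,-0.056,-0.3],
  [-0.023,-0.002,-0.02,-0.084,-0.3],
  [-0.023,-0.002,-0.02,-0.112,-0.3],
  [-0.023,-0.002,-0.02,-0.14,-0.3],
])

```text
t: 20.3
tcp_pos: [0.5739, 0.2132, 0.2062]
ee_rot: [0.942, -0.337, 0.0, -0.0]
force: [0.3, -0.5, -0.3]
opening: 0.0573
grasp_force: 0.0
```

Emit:
drive_tool([
  [0,0,0,-0.028,-0.3],
  [0,0,0,-0.056,-0.3],
  [0,0,0,-0.084,-0.3],
  [0,0,0,-0.11,-0.3],
  [0,0,0,-0.11,-0.3],
])

```text
t: 20.92
tcp_pos: [0.5739, 0.2132, 0.2061]
ee_rot: [1.0, -0.001, 0.0, -0.0]
force: [-0.8, 0.1, 0.2]
opening: 0.0567
grasp_force: 0.0
```

```bash
python3 -c "
from h import *
avg(4);c=cap('wrist')
R=rings(c,.008)
for r in R: print(r)
r=min(R,key=lambda r:np.hypot(*(r[5][:2]-[.574,.213])))[5]
mv([[r[0],r[1],.006]],0)"
```

```text
(280.8, 189.1, 796, 31, 32, array([0.5737, 0.2128, 0.008 ]))
(321.6, 69.1, 7329, 93, 101, array([0.6979, 0.1709, 0.008 ]))
(484.0, 43.6, 7681, 89, 110, array([0.721, 0.009, 0.008]))
at [0.5738 0.2134 0.206 ] yaw -0.19 F [0.2 0.6 0.2] op 0.0573 g 0.0 t 21.18
 shift [-1.0e-04  8.0e-04  2.5e-01] roll -0.0005
```

Emit:
drive_tool([
  [0,0.0005,0.07,0,-0.3],
  [0,0.0005,0.14,0,-0.3],
  [0,0.0005,0.2,0,-0.3],
  [0,0.0005,0.249,0,-0.3],
  [0,0.0005,0.249,0,-0.3],
])

```text
t: 21.8
tcp_pos: [0.5726, 0.2122, 0.0045]
ee_rot: [1.0, -0.001, -0.002, 0.001]
force: [-0.0, -0.1, 0.5]
opening: 0.0569
grasp_force: 0.0
```

Emit:
drive_tool([
  [0,0,0,0,1],
  [0,0,0,0,1],
  [0,0,0,0,1],
  [0,0,0,0,1],
  [0,0,0,0,1],
])

```text
t: 22.42
tcp_pos: [0.5745, 0.2135, 0.0084]
ee_rot: [1.0, -0.0, 0.001, -0.001]
force: [-1.3, 0.7, 7.1]
opening: 0.0342
grasp_force: 25.0
```

Emit:
drive_tool([
  [0,0,-0.05,0,1],
  [0,0,-0.12,0,1],
  [0,0,-0.19,0.028,1],
  [0,0,-0.19,0.056,1],
  [0,0,-0.19,0.084,1],
], grip_force=40)

```text
t: 23.05
tcp_pos: [0.5739, 0.2133, 0.1604]
ee_rot: [0.964, -0.264, 0.001, -0.001]
force: [0.7, -0.7, -0.8]
opening: 0.0338
grasp_force: 40.0
```

Emit:
drive_tool([
  [0,0,0,0.028,1],
  [0,0,0,0.056,1],
  [0,0,0,0.084,1],
  [0,0,0,0.112,1],
  [0,0,0,0.14,1],
])

```text
t: 23.68
tcp_pos: [0.5736, 0.213, 0.1592]
ee_rot: [0.76, -0.65, -0.0, -0.0]
force: [0.4, -0.3, -0.4]
opening: 0.0339
grasp_force: 40.0
```

```bash
python3 -c "
from h import *
avg(3); mv([[.559,-.022,.15]])"
```

```text
at [0.5737 0.2131 0.1591] yaw -80.53 F [0.1 0.6 0.5] op 0.0336 g 40.0 t 23.82
 shift [0.2868 0.0665 0.0113] roll 0.0263
```

Emit:
drive_tool([
  [0.06,0.014,0,0.0263,1],
  [0.13,0.03,0,0.0263,1],
  [0.2,0.046,0,0.0263,1],
  [0.26,0.06,0,0.0263,1],
  [0.2868,0.0665,0.03,0.0263,1],
])

```text
t: 24.45
tcp_pos: [0.5593, -0.024, 0.1366]
ee_rot: [0.707, -0.707, 0.001, -0.002]
force: [0.1, 0.4, -0.3]
opening: 0.0339
grasp_force: 40.0
```

```bash
python3 -c "
from h import *
p=avg(4);c=cap('wrist'); held(c,p[2]); mv([[.559,-.022,.11]]);rel([.559,-.022,.11],2)"
```

```text
top edge row 234.5 ring centre [ 0.5567712  -0.02193929  0.14406854]
at [ 0.5589 -0.0216  0.1355] yaw -90.05 F [ 0.1  0.  -0.4] op 0.0338 g 40.0 t 24.7
 shift [ 0.0006 -0.0001  0.0318] roll -0.0001
avg [ 0.5591 -0.0211  0.1356] F [0.5 0.7 0.1] op 0.0336 t 24.8
 shift [0.0012 0.0001 0.0321]
```

Emit:
drive_tool([
  [0.001,0,0.03,0,1],
  [0.001,0,0.055,0,1],
  [0.001,0,0.075,0,1],
  [0.001,0,0.09,0,1],
  [0.001,0,0.097,0,1],
])

```text
t: 25.42
tcp_pos: [0.5588, -0.0225, 0.0569]
ee_rot: [-0.706, 0.708, -0.0, 0.0]
force: [2.3, -0.4, -0.5]
opening: 0.0343
grasp_force: 40.0
```

Emit:
drive_tool([
  [0,0,0.005,0,1],
  [0,0,0.009,0,1],
  [0,0,0.012,0,1],
  [0,0,0.0135,0,1],
])

```text
t: 25.92
tcp_pos: [0.5585, -0.0227, 0.0465]
ee_rot: [-0.706, 0.708, -0.0, 0.0]
force: [1.6, -0.6, 0.8]
opening: 0.0339
grasp_force: 40.0
```

Emit:
drive_tool([
  [0,0,0,0,-0.1],
  [0,0,0,0,-0.1],
  [0,0,0,0,-0.1],
  [0,0,-0.05,0,-0.1],
  [0,0,-0.11,0,-0.2],
])

```text
t: 26.55
tcp_pos: [0.5575, -0.0229, 0.1345]
ee_rot: [-0.706, 0.708, 0.001, -0.001]
force: [1.3, 0.3, 0.6]
opening: 0.0513
grasp_force: 0.0
```

Emit:
drive_tool([
  [-0.07,0,-0.02,0,1],
  [-0.14,0,-0.02,0,1],
  [-0.2,0,-0.02,0,1],
  [-0.2,0,-0.02,0,1],
  [-0.2,0,-0.02,0,1],
])

```text
t: 27.18
tcp_pos: [0.5585, 0.1373, 0.1502]
ee_rot: [-0.706, 0.708, 0.0, -0.0]
force: [1.4, -0.6, -0.6]
opening: 0.0081
grasp_force: 0.0
```

```bash
python3 -c "
from h import *
avg(3);c=cap('wrist','w8.png')
rel([.5615,.13,.04],3)"
```

```text
avg [0.5589 0.1364 0.1505] F [ 0.6 -0.1  0.1] op 0.0005 t 27.52
 shift [ 0.008  -0.0032  0.1381]
```

View pics/w8.png

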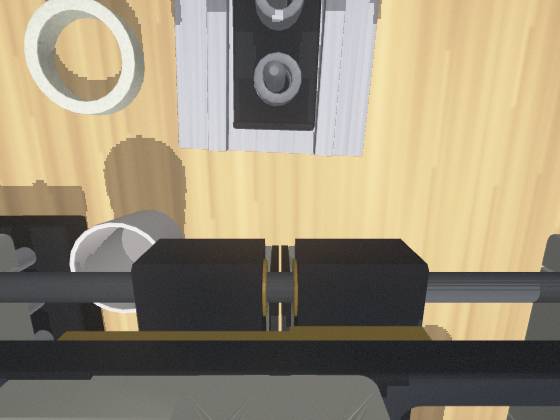

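The bench is clear of rings and both spindles are loaded. Next I'll work out the washer frame and the lid lean before the push.

```bash
cat >> h.py <<'E'
O=np.array([.5567,-.1074,0]); ex=np.array([-.0363,-.9993,0]); ey=np.array([.9993,-.0363,0])
def W(x,y,z): return O+ex*x+ey*y+[0,0,z]
def toW(p): d=np.asarray(p)-O; return np.array([d@ex,d@ey,d[2]])
YW=np.arctan2(ex[1],ex[0])
E
python3 -c "
from h import *
t=cap('top')
for z in (.26,.28): print(toW(ray(t,397,159,z)),toW(ray(t,396.5,205,z)))
c=cap('wrist')
a,b=ray(c,180,148,.006),ray(c,363,156,.006); print(toW(a),toW(b))
mv([W(-.22,0,.08),W(-.22,0,.035)],YW)"
```

```text
[0.20291262 0.06901457 0.26      ] [ 0.20017988 -0.06138755  0.26      ]
[0.19694347 0.06364324 0.28      ] [ 0.19426108 -0.06435666  0.28      ]
[-0.19800155  0.08532766  0.006     ] [-0.1997005  -0.08371924  0.006     ]
at [0.559  0.1368 0.1505] yaw -90.21 F [-0.3 -1.4 -0.4] op 0.0004 g 0.0 t 27.62
 shift [ 0.0304 -0.0073  0.0881] roll 0.0052
 shift [ 0.0304 -0.0073  0.1444] roll 0.0052
```

Emit:
drive_tool([
  [0.03,-0.0073,0.05,0.0052,1],
  [0.03,-0.0073,0.1,0.0052,1],
  [0.03,-0.0073,0.144,0.0052,1],
  [0.03,-0.0073,0.144,0.0052,1],
])

```text
t: 28.12
tcp_pos: [0.5628, 0.1121, 0.0329]
ee_rot: [-0.694, 0.72, 0.001, -0.003]
force: [0.2, -0.0, 0.7]
opening: 0.0005
grasp_force: 0.0
```

```bash
cat >> h.py <<'E'
def wst(X=None,n=3):
    p=avg(n); s=arm.state(); R=Ro.from_quat(s['ee_rot']).as_matrix()
    print('W',toW(p).round(4),'yawerr',round(np.degrees(np.arctan2(R[1,0],R[0,0])-YW),2),'F',s['force'].round(1),'op',round(s['opening'],4),'t',round(s['t'],2))
    for x in (np.atleast_2d(X) if X is not None else []):
        d=x-toW(p); print(' shift',(np.array([d[0],-d[1],-d[2]])/.8).round(4))
E
python3 -c "
from h import *
wst([-.05,0,.035])"
```

```text
W [-0.2208  0.0003  0.0359] yawerr 0.07 F [-0.1 -0.1 -0.4] op 0.0004 t 28.27
 shift [0.2136 0.0004 0.0011]
```

Emit:
drive_tool([
  [0.02,0,0,0,1],
  [0.035,0,0,0,1],
  [0.05,0,0,0,1],
  [0.065,0,0,0,1],
  [0.08,0,0,0,1],
])

```text
t: 28.9
tcp_pos: [0.5637, 0.0494, 0.0362]
ee_rot: [-0.694, 0.72, -0.0, 0.002]
force: [-0.3, 5.2, 4.0]
opening: 0.0005
grasp_force: 2.9
```

Emit:
drive_tool([
  [0.016,0,0,0,1],
  [0.032,0,0,0,1],
  [0.048,0,0,0,1],
  [0.064,0,0,0,1],
  [0.08,0,0,0,1],
])

```text
t: 29.52
tcp_pos: [0.562, -0.0131, 0.0363]
ee_rot: [-0.695, 0.719, -0.0, 0.003]
force: [-0.1, 13.2, 2.7]
opening: 0.0004
grasp_force: 6.4
```

```bash
python3 -c "
from h import *
wst([.0,0,.035]); c=cap('wrist','w9.png')"
```

```text
W [-0.0926  0.001   0.036 ] yawerr 0.01 F [1.9 2.3 0.8] op 0.0008 t 29.68
 shift [0.1157 0.0013 0.0012]
```

View pics/w9.png

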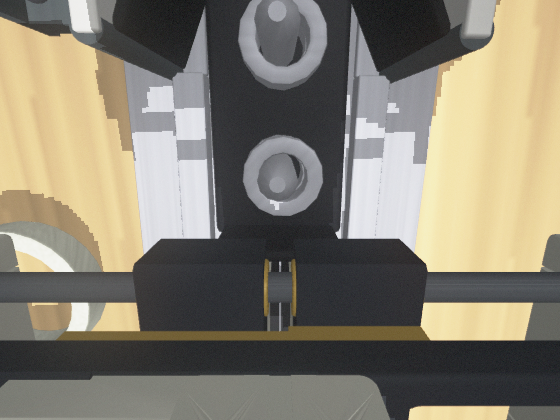

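The sled is being pushed straight, and both leaves are swinging inward at the top of the picture. Continuing.

Emit:
drive_tool([
  [0.016,0.0005,0,0,1],
  [0.032,0.001,0,0,1],
  [0.048,0.001,0,0,1],
  [0.064,0.001,0,0,1],
  [0.08,0.001,0,0,1],
])

```text
t: 30.35
tcp_pos: [0.5575, -0.0781, 0.0357]
ee_rot: [-0.695, 0.719, -0.0, 0.001]
force: [0.2, 8.5, 5.4]
opening: 0.0003
grasp_force: 4.4
```

Emit:
drive_tool([
  [0.016,0,0,0,1],
  [0.032,0,0,0,1],
  [0.048,0,0,0,1],
  [0.064,0,0,0,1],
  [0.08,0,0,0,1],
])

```text
t: 30.98
tcp_pos: [0.5551, -0.142, 0.0356]
ee_rot: [-0.695, 0.719, -0.0, 0.001]
force: [1.0, 9.3, 5.3]
opening: 0.0006
grasp_force: 4.7
```

```bash
python3 -c "
from h import *
wst([.06,0,.035])"
```

```text
W [ 0.036  -0.0013  0.0352] yawerr -0.01 F [-0.8 -0.9  0.4] op 0.0005 t 31.12
 shift [ 0.03   -0.0016  0.0002]
```

Now slow steps until the end wall is felt.

Emit:
drive_tool([
  [0.006,0,0,0,1],
  [0.012,0,0,0,1],
  [0.017,0,0,0,1],
  [0.021,0,0,0,1],
  [0.024,0,0,0,1],
])

```text
t: 31.75
tcp_pos: [0.5537, -0.161, 0.0349]
ee_rot: [-0.694, 0.72, 0.0, -0.0]
force: [-0.1, 6.4, 0.5]
opening: 0.0005
grasp_force: 3.9
```

Emit:
drive_tool([
  [0.002,0,0,0,1],
  [0.004,0,0,0,1],
  [0.005,0,0,0,1],
])

```text
t: 32.12
tcp_pos: [0.5535, -0.1656, 0.0349]
ee_rot: [-0.694, 0.72, 0.0, -0.0]
force: [0.7, 3.4, -0.7]
opening: 0.0006
grasp_force: 1.4
```

```bash
python3 -c "
from h import *
wst([.06,0,.035]); c=cap('wrist','w10.png')"
```

```text
W [ 0.0584 -0.0011  0.0349] yawerr 0.03 F [ 0.4  2.5 -2.6] op 0.0004 t 32.27
 shift [ 0.002  -0.0014 -0.0001]
```

View pics/w10.png

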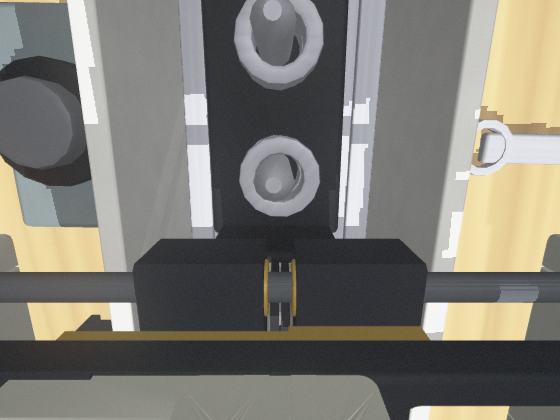

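The sled is inside the tub, rings stacked on both spindles, button at left (35,120), leaves behind the fingers. I'll nudge it to the end wall.

Emit:
drive_tool([
  [0.0015,0,0,0,1],
  [0.003,0,0,0,1],
  [0.0045,0,0,0,1],
])

```text
t: 32.7
tcp_pos: [0.5543, -0.1688, 0.0354]
ee_rot: [-0.694, 0.72, -0.0, 0.001]
force: [1.3, 11.2, -0.2]
opening: 0.0004
grasp_force: 5.6
```

```bash
python3 -c "
from h import *
wst([.06,0,.035]); c=cap('wrist'); s=arm.state(); print(toW(ray(c,279,177,.054)),toW(ray(c,280,38,.054)),proj(c,W(.19,0,.022)))
"
```

```text
W [ 0.0614 -0.      0.0354] yawerr 0.03 F [ 1.2  6.5 -1.9] op 0.0006 t 32.85
 shift [-0.0017 -0.      0.0005]
[ 0.10875271 -0.00115285  0.054     ] [ 0.16323641 -0.00150976  0.054     ] [276.88005688  -7.71685676]
```

Emit:
drive_tool([
  [0.0012,0,0,0,1],
  [0.0025,0,0,0,1],
  [0.0025,0,0,0,1],
  [0.0025,0,0,0,1],
])

```text
t: 33.4
tcp_pos: [0.5552, -0.1691, 0.0357]
ee_rot: [-0.694, 0.72, -0.0, 0.002]
force: [0.7, 17.0, 1.9]
opening: 0.0004
grasp_force: 8.7
```

```bash
python3 -c "
from h import *
wst([.06,0,.035])"
```

```text
W [0.0617 0.0007 0.0357] yawerr 0.03 F [ 1.5 18.6  0.8] op 0.0006 t 33.55
 shift [-0.0021  0.0009  0.0009]
```

Home: force stays at 17 to 18 N and there is no further motion. Backing off a touch and leaving straight up.

Emit:
drive_tool([
  [-0.004,0,0,0,1],
  [-0.004,0,-0.02,0,1],
  [-0.004,0,-0.08,0,1],
  [-0.004,0,-0.15,0,1],
  [-0.004,0,-0.2,0,1],
])

```text
t: 34.17
tcp_pos: [0.5543, -0.1691, 0.1995]
ee_rot: [-0.694, 0.72, -0.002, 0.001]
force: [1.0, 1.1, -0.4]
opening: 0.0005
grasp_force: 0.0
```

```bash
python3 -c "
from h import *
wst(n=5); c=cap('wrist','w11.png'); g=cv2.cvtColor(c['frame'],cv2.COLOR_BGR2GRAY)
print('expected btn',proj(c,W(.125,.0875,.06)),'leaf meet',proj(c,W(0,0,.083)))
for r,a in((.05,'x50'),): print(proj(c,W(.0525,0,.083)),proj(c,W(.06,0,.06)))
m=cv2.HoughCircles(cv2.medianBlur(g,5),cv2.HOUGH_GRADIENT,1,30,param1=80,param2=22,minRadius=10,maxRadius=40); print(m)
if m is not None:
  for u,v,r in m[0]: print(u,v,r,toW(ray(c,u,v,.06)), g[int(v),int(u)])
"
```

```text
W [0.0616 0.0006 0.1998] yawerr 0.0 F [-0.5  0.3 -0.9] op 0.0002 t 34.42
expected btn [177.77991819 131.58306435] leaf meet [276.89805194 273.06013465]
[276.80449351 217.83128909] [277.02591965 203.33414215]
[[[182.5 125.5  31.6]
  [277.5 149.5  18.8]
  [277.5  85.5  21. ]]]
182.5 125.5 31.6 [0.13017619 0.08292436 0.06      ] 149
277.5 149.5 18.8 [ 0.1094927  -0.00049597  0.06      ] 223
277.5 85.5 21.0 [ 0.16311806 -0.00055333  0.06      ] 109
```

```bash
python3 -c "
import cv2,numpy as np
im=cv2.imread('pics/w11.png'); g=cv2.cvtColor(im,cv2.COLOR_BGR2GRAY)
print(g[88:170:5,140:226:4])
hsv=cv2.cvtColor(im,cv2.COLOR_BGR2HSV); print(im[125,178],im[100,160])
"
```

```text
[[207 202 208 158 156 158 159 153 117 112 111 153 155 155 157 157 243 244
  218 139 137 138]
 [210 205 208 157 157 155 155 112 113 113 110 110 111 112 159 157 243 244
  233 136 137 142]
 [212 203 208 155 158 116 113 114 113 112 113 113 111 113 115 154 243 244
  239 142 141 138]
 [214 202 207 149 118 112  66  69  67  67  61  66  70  91 115 115 242 243
  239 138 140 139]
 [212 204 207 148 112  72  68  68  68  64  62  60  63  74  70 110 242 244
  241 139 139 142]
 [212 206 207 140  72  71 133 144 146 145 146 102  71  68  73  63 240 244
  244 131 141 144]
 [207 203 206 105  72 138 144 146 146 148 149 150 150  86  75  70 236 244
  245 136 138 141]
 [209 200 204  72  73 143 144 144 143 146 149 148 150 103  73  73 234 244
  245 138 140 138]
 [207 197 203  81  74 142 142 146 142 147 151 150 151 141  77  72 183 244
  244 138 140 140]
 [210 200 205 145  72 145 145 147 148 146 148 148 151 145  85  73 109 243
  244 140 142 142]
 [209 201 202 210  71  98 147 147 146 144 148 147 151 102  73  72  73 243
  244 139 139 140]
 [210 206 201 207 155  70  74 145 145 148 148 156 110  73  68  74  65 243
  244 139 137 139]
 [211 205 201 209 155 159  76  71  71  78  72  72  73  72  71  71 159 243
  244 138 143 140]
 [212 209 199 206 148 164 159  99  72  71  70  69  73  85 159 164 162 244
  244 141 140 138]
 [214 208 200 205 148 162 161 160 158 161 162 163 162 162 162 162 164 243
  244 136 138 138]
 [215 211 201 205 144 160 162 159 161 159 161 163 159 163 162 164 163 244
  244 141 141 138]
 [216 211 204 203 168 160 157 163 161 162 164 159 160 162 163 162 163 244
  244 144 139 138]]
[149 144 143] [118 119 116]
```

```bash
python3 -c "
from h import *
c=cap('wrist'); g=cv2.cvtColor(c['frame'],cv2.COLOR_BGR2GRAY)
m=((g>125)&(g<157)).astype(np.uint8); n,l,st,ce=cv2.connectedComponentsWithStats(m,connectivity=4); k=l[128,176]
print(st[k],ce[k],c['camera_matrix'][0,0])
for z in(.058,.066,.072): print(toW(ray(c,*ce[k],z)), (c['R']@ray(c,*ce[k],z)+c['t'])[2]*st[k][2]/c['camera_matrix'][0,0])
wst([[.03,0,.36]],2)
"
```

```text
[ 156  110   36   38 1049] [173.67111535 128.19447092] 322.69688126124726
[0.12779998 0.09070513 0.058     ] 0.03179920001015857
[0.12785755 0.0881671  0.066     ] 0.030935704792218
[0.12790073 0.08626358 0.072     ] 0.030288083378762563
W [ 0.061  -0.0014  0.1942] yawerr 0.02 F [0.3 0.1 0.1] op 0.0007 t 34.62
 shift [-0.0387 -0.0017 -0.2072]
```

Emit:
drive_tool([
  [0,0,-0.07,0,1],
  [0,-0.001,-0.14,0,1],
  [0.02,-0.0017,-0.21,0,1],
  [0.09,-0.0017,-0.22,0,1],
  [0.16,-0.0017,-0.22,0,1],
])

```text
t: 35.25
tcp_pos: [0.5511, -0.2971, 0.3721]
ee_rot: [-0.695, 0.719, -0.001, 0.0]
force: [0.3, 0.5, -0.2]
opening: 0.0004
grasp_force: 0.0
```

Emit:
drive_tool([
  [0.05,0,0,0,1],
  [0.08,0,0,0,1],
  [0.08,0,0.01,0,1],
])

```text
t: 35.62
tcp_pos: [0.5481, -0.3618, 0.3618]
ee_rot: [-0.694, 0.72, 0.001, -0.001]
force: [-0.5, -0.2, -0.6]
opening: 0.0004
grasp_force: 0.0
```

```bash
python3 -c "
from h import *
cap('scene','s2.png'); cap('top','t2.png')
wst([[.245,0,.27]],3)
"
```

```text
W [0.252  0.0008 0.3626] yawerr 0.1 F [-0.2  0.7 -0.1] op 0.0004 t 35.88
 shift [-0.0088  0.001   0.1158]
```

```bash
python3 -c "
from h import *
c=optics.capture('scene')
a=cv2.cvtColor(cv2.imread('pics/scene0.png'),cv2.COLOR_BGR2GRAY).astype(int); b=cv2.cvtColor(cv2.imread('pics/s2.png'),cv2.COLOR_BGR2GRAY).astype(int)
for z in(.075,.06,.045,.03):
  P=[proj(c,W(0,y,z)).round().astype(int) for y in np.linspace(.045,-.045,10)]
  print(z,[int(a[v,u]) for u,v in P],[int(b[v,u]) for u,v in P])
"
```

```text
0.075 [28, 26, 24, 24, 21, 26, 25, 25, 24, 24] [26, 23, 24, 27, 22, 22, 26, 25, 21, 21]
0.06 [22, 25, 24, 25, 23, 24, 27, 26, 26, 20] [23, 22, 26, 26, 18, 23, 24, 25, 22, 21]
0.045 [25, 23, 25, 23, 22, 26, 25, 26, 25, 22] [25, 25, 23, 24, 24, 25, 24, 25, 23, 24]
0.03 [23, 24, 26, 24, 22, 23, 26, 22, 25, 25] [20, 26, 22, 25, 23, 26, 24, 27, 19, 22]
```

The doorway shows uniform dark leaves as at the start, so they are shut. Going down behind the lid and sweeping it over.

Emit:
drive_tool([
  [-0.009,0.001,0.04,0,1],
  [-0.009,0.001,0.08,0,1],
  [-0.009,0.001,0.116,0,1],
  [-0.009,0.001,0.116,0,1],
])

```text
t: 36.42
tcp_pos: [0.547, -0.3517, 0.2687]
ee_rot: [-0.695, 0.719, 0.002, -0.001]
force: [0.2, -0.1, 1.3]
opening: 0.0005
grasp_force: 0.0
```

Emit:
drive_tool([
  [-0.025,0,0.002,0,1],
  [-0.05,0,0.006,0,1],
  [-0.075,0,0.01,0,1],
  [-0.095,0,0.014,0,1],
  [-0.117,0,0.02,0,1],
])

```text
t: 37.05
tcp_pos: [0.5515, -0.2581, 0.2546]
ee_rot: [-0.695, 0.719, -0.0, 0.0]
force: [0.8, -2.1, 0.5]
opening: 0.0006
grasp_force: 0.8
```

```bash
python3 -c "
from h import *
wst([[.107,0,.23],[.071,0,.194],[.0476,0,.149],[.0405,0,.1244]],2)
"
```

```text
W [ 0.1494 -0.0004  0.2536] yawerr 0.12 F [0.1 0.6 0.4] op 0.0002 t 37.15
 shift [-0.053  -0.0005  0.0296]
 shift [-0.098  -0.0005  0.0746]
 shift [-0.1273 -0.0005  0.1308]
 shift [-0.1361 -0.0005  0.1616]
```

Emit:
drive_tool([
  [-0.028,0,0.014,0,1],
  [-0.053,0,0.03,0,1],
  [-0.077,0,0.052,0,1],
  [-0.098,0,0.075,0,1],
  [-0.114,0,0.102,0,1],
])

```text
t: 37.78
tcp_pos: [0.5542, -0.167, 0.1719]
ee_rot: [-0.695, 0.719, 0.0, -0.0]
force: [1.1, -0.1, 1.0]
opening: 0.0003
grasp_force: 0.4
```

```bash
python3 -c "
from h import *
wst([[.0476,0,.149],[.035,0,.1244],[.025,0,.113]],2)
"
```

```text
W [ 0.0589 -0.0021  0.1693] yawerr 0.09 F [-0.7  0.1  0.2] op 0.0003 t 37.88
 shift [-0.0141 -0.0026  0.0254]
 shift [-0.0298 -0.0026  0.0562]
 shift [-0.0423 -0.0026  0.0704]
```

Emit:
drive_tool([
  [-0.014,-0.001,0.025,0,1],
  [-0.03,-0.001,0.05,0,1],
  [-0.045,-0.001,0.065,0,1],
  [-0.052,-0.001,0.068,0,1],
])

```text
t: 38.38
tcp_pos: [0.5564, -0.1262, 0.1181]
ee_rot: [-0.695, 0.719, 0.0, -0.0]
force: [0.5, -0.4, 0.1]
opening: 0.0005
grasp_force: 0.3
```

Emit:
drive_tool([
  [0,0,0.004,0,1],
  [0,0,0.008,0,1],
  [0,0,0.0115,0,1],
  [0,0,0.0145,0,1],
  [0,0,0.017,0,1],
])

```text
t: 39.0
tcp_pos: [0.5577, -0.1265, 0.1112]
ee_rot: [-0.695, 0.719, -0.002, 0.001]
force: [-22.2, 14.8, 60.8]
opening: 0.0003
grasp_force: 29.8
```

```bash
python3 -c "
from h import *
wst([[.015,0,.099],[.015,0,.096]],2)
"
```

```text
W [0.019  0.0017 0.1113] yawerr 0.14 F [-19.4  12.4  49.8] op 0.0007 t 39.1
 shift [-0.005   0.0021  0.0154]
 shift [-0.005   0.0021  0.0192]
```

```bash
python3 -c "
from h import *
for i in range(2):
  c=cap('scene','s%d.png'%(3+i)); s=arm.state(); print(s['force'].round(1),s['torque'].round(2),s['grasp_force'],s['opening'])
# lid edge line candidates
for th in (0,.07,.15,.3):
  print(th,[proj(c,W(.199-.195*np.cos(th)+.005*np.sin(th),y,.094+.195*np.sin(th)+.005*np.cos(th))).round(0) for y in(.06,-.06)])
b=cv2.cvtColor(c['frame'],cv2.COLOR_BGR2GRAY)
for y in (.05,-.045):
  print(y,[int(b[tuple(proj(c,W(.004,y,z)).round().astype(int)[::-1])]) for z in np.arange(.06,.135,.004)])
"
```

```text
[-19.   12.   50.9] [4.8  7.02 0.08] 24.649813077121507 0.00041551877217964756
[-18.6  11.9  50.4] [4.88 7.02 0.07] 24.59600967122242 0.0002488367119530576
0 [array([219., 200.]), array([250., 183.])]
0.07 [array([219., 195.]), array([250., 179.])]
0.15 [array([218., 190.]), array([249., 174.])]
0.3 [array([215., 180.]), array([247., 164.])]
0.05 [28, 25, 24, 63, 62, 56, 45, 62, 5, 11, 12, 10, 99, 239, 229, 221, 220, 221, 224]
-0.045 [25, 26, 26, 24, 21, 42, 95, 119, 106, 141, 235, 198, 165, 224, 224, 221, 218, 198, 186]
```

Emit:
drive_tool([
  [0,0,-0.015,0,1],
  [-0.006,0,-0.03,0,1],
  [-0.009,0,-0.03,0,1],
  [-0.009,0,-0.03,0,1],
])

```text
t: 39.7
tcp_pos: [0.5566, -0.1192, 0.1282]
ee_rot: [-0.694, 0.72, 0.0, -0.0]
force: [0.2, -0.2, -0.7]
opening: 0.0004
grasp_force: 0.0
```

```bash
python3 -c "
from h import *
c=cap('scene','s5.png')
b=cv2.cvtColor(c['frame'],cv2.COLOR_BGR2GRAY)
for y in (.06,.05,0,-.045,-.06):
  print(y,[int(b[tuple(proj(c,W(.004,y,z)).round().astype(int)[::-1])]) for z in np.arange(.06,.135,.004)])
wst([[.012,0,.111],[.012,0,.105]],5); s=arm.state(); print(s['torque'])
t=cap('top','t3.png'); g=cv2.cvtColor(t['frame'],cv2.COLOR_BGR2GRAY)
for th in(0,.07,.2):
  print(th,[proj(t,W(.199-.195*np.cos(th),y,.094+.195*np.sin(th)+.005)).round(1) for y in(.066,-.066)])
print('catch',proj(t,W(.022,.07,.08)))
print(g[158:182,318:340:1][:, ::2])
"
```

```text
0.06 [45, 49, 53, 55, 55, 59, 46, 79, 199, 254, 19, 0, 0, 114, 242, 221, 219, 216, 217]
0.05 [28, 24, 20, 63, 62, 57, 44, 64, 5, 10, 11, 14, 3, 219, 241, 220, 220, 219, 221]
0 [24, 23, 21, 23, 23, 42, 86, 115, 112, 112, 115, 108, 101, 182, 238, 227, 145, 58, 157]
-0.045 [26, 19, 26, 24, 23, 42, 94, 119, 106, 140, 232, 194, 154, 201, 232, 220, 221, 209, 188]
-0.06 [72, 72, 75, 87, 84, 80, 98, 229, 208, 182, 175, 162, 175, 201, 229, 186, 186, 179, 166]
W [0.012  0.0004 0.1282] yawerr 0.03 F [-0.3 -1.  -0.9] op 0.0007 t 40.0
 shift [-0.      0.0005  0.0215]
 shift [-0.      0.0005  0.029 ]
[ 0.05027099 -0.05218772  0.04533741]
0 [array([320. , 171.1]), array([319.4, 211.7])]
0.07 [array([320.6, 170.1]), array([319.9, 211.2])]
0.2 [array([322.5, 168.3]), array([321.9, 210.2])]
catch [324.89890642 171.30183967]
[[111 113 110  98 110 103  93  91  92  92  93]
 [112 113 111 100 109 108  94  94  94  94  94]
 [115 116 113 103 105 110  97  93  95  94  96]
 [113 115 115 109 102 112 101  95  94  92  92]
 [114 114 117 113  98 112 107  95  94  96  94]
 [115 116 116 115  97 108 111  99  92 107 108]
 [113 113 113 110 101 103 114 105  95 111 116]
 [113 113 115 112 103  95 112 113 100 108 116]
 [111 110 111 109 104  93 106 116 107 100 105]
 [110 109 111 109 106  97 100 113 114 105  98]
 [111 107 108 105 110 101  95 104 114 114 101]
 [108 105 110 106 108 101  92  96 108 115 112]
 [104 107 105 106 104 103  95  93 101 112 114]
 [104 105 104 105 106 103 100  89  94 104 110]
 [104 104 103 102 102 105 101  94  91  95 102]
 [102 103 104 102 102 105 104  99  88  90  93]
 [101 100 102 100 102 102 102  99  92  91  91]
 [ 99 101 102  98 102 100 101 100  93  90  90]
 [ 98 100  97  99 102  97  99  95  95  91  89]
 [ 96  97  99  96  97  97  93  96  94  92  87]
 [ 96  96  94  94  97  94  98  92  92  91  86]
 [ 94  94  94  94  93  92  89  88  89  89  84]
 [ 94  92  92  93  92  89  91  88  87  87  83]
 [ 90  91  90  88  89  97 101  89  84  80  81]]
```

Emit:
drive_tool([
  [0,0,0.008,0,1],
  [0,0,0.015,0,1],
  [0,0,0.02,0,1],
  [0,0,0.022,0,1],
  [0,0,0.024,0,1],
])

```text
t: 40.67
tcp_pos: [0.5569, -0.1194, 0.1121]
ee_rot: [-0.695, 0.719, -0.0, -0.0]
force: [-12.4, 6.8, 32.1]
opening: 0.0002
grasp_force: 16.0
```

```bash
python3 -c "
from h import *
wst([[.012,0,.111],[.012,0,.105]],5); s=arm.state(); print(s['force'],s['torque'])"
```

```text
W [0.012  0.0006 0.1123] yawerr 0.1 F [-10.2   4.5  24.7] op 0.0005 t 40.92
 shift [-0.      0.0007  0.0016]
 shift [-0.      0.0007  0.0091]
[-10.16551427   4.49731505  24.73368869] [ 1.83855513  3.66394158 -0.01407941]
```

Emit:
drive_tool([
  [0,0.003,0,0,1],
  [0,0.006,0.001,0,1],
  [0,0.006,0.003,0,1],
  [0,0.006,0.004,0,1],
])

```text
t: 41.42
tcp_pos: [0.554, -0.1191, 0.1075]
ee_rot: [-0.695, 0.719, -0.001, 0.001]
force: [2.3, 0.4, 3.4]
opening: 0.0004
grasp_force: 1.7
```

```bash
python3 -c "
from h import *
wst(n=4); s=arm.state(); print(s['force'],s['torque'])"
```

```text
W [ 0.0119 -0.0035  0.1067] yawerr 0.04 F [2.  0.6 3.8] op 0.0001 t 41.62
[1.98033605 0.61906259 3.83841014] [ 0.31861691 -0.96905827  0.00385367]
```

The sideways drag was jamming the lid. With that relieved it moved on, and edge z is now 0.107.

Emit:
drive_tool([
  [0,0,0.002,0,1],
  [0,0,0.004,0,1],
  [0,0,0.006,0,1],
  [0,0,0.0075,0,1],
  [0,0,0.009,0,1],
])

```text
t: 42.25
tcp_pos: [0.5516, -0.1193, 0.0991]
ee_rot: [-0.694, 0.72, 0.0, -0.0]
force: [-3.0, 1.9, 9.2]
opening: 0.0002
grasp_force: 4.5
```

```bash
python3 -c "
from h import *
wst(n=4); s=arm.state(); print(s['force'],s['torque'])"
```

```text
W [ 0.0121 -0.0047  0.0993] yawerr 0.04 F [-2.1  0.2  3.5] op 0.0004 t 42.45
[-2.13797351  0.21093034  3.47785927] [0.31010678 0.89711888 0.03567273]
```

Emit:
drive_tool([
  [0,0,0.001,0,1],
  [0,0.001,0.002,0,1],
  [0,0.001,0.002,0,1],
])

```text
t: 42.82
tcp_pos: [0.5516, -0.1193, 0.099]
ee_rot: [-0.695, 0.719, -0.001, 0.0]
force: [-4.3, 1.5, 12.7]
opening: 0.0003
grasp_force: 6.3
```

```bash
python3 -c "
from h import *
wst([[.012,0,.2],[.128,.088,.2],[.128,.088,.075]],4)"
```

```text
W [ 0.0121 -0.0046  0.099 ] yawerr 0.07 F [-4.3  1.7 11.5] op 0.0004 t 43.02
 shift [-1.000e-04 -5.800e-03 -1.262e-01]
 shift [ 0.1449 -0.1158 -0.1262]
 shift [ 0.1449 -0.1158  0.03  ]
```

Emit:
drive_tool([
  [0,0,-0.06,0,1],
  [0,-0.005,-0.1,0,1],
  [0.06,-0.06,-0.126,0,1],
  [0.12,-0.1,-0.126,0,1],
  [0.145,-0.124,-0.126,0,1],
])

```text
t: 43.65
tcp_pos: [0.6476, -0.2412, 0.198]
ee_rot: [-0.694, 0.72, -0.0, 0.0]
force: [0.3, -0.1, -0.6]
opening: 0.0006
grasp_force: 0.0
```

```bash
python3 -c "
from h import *
wst([[.128,.094,.09],[.128,.094,.07]],5)
c=cap('scene','s6.png')
b=cv2.cvtColor(c['frame'],cv2.COLOR_BGR2GRAY); a=cv2.cvtColor(cv2.imread('pics/s5.png'),cv2.COLOR_BGR2GRAY)
for y in (.05,-.045):
  for g in(a,b): print(y,[int(g[tuple(proj(c,W(.004,y,z)).round().astype(int)[::-1])]) for z in np.arange(.06,.135,.004)])
w=cap('wrist'); g=cv2.cvtColor(w['frame'],cv2.COLOR_BGR2GRAY); cv2.imwrite('pics/w12.png',w['frame'])
u,v=proj(w,W(.128,.088,.066)).round().astype(int);print(u,v); print(g[v-30:v+31:6,u-30:u+31:4])
"
```

```text
W [0.1294 0.095  0.1972] yawerr 0.03 F [-0.4  0.1 -0.4] op -0.0 t 43.9
 shift [-0.0017  0.0013  0.1341]
 shift [-0.0017  0.0013  0.1591]
0.05 [28, 24, 20, 63, 62, 57, 44, 64, 5, 10, 11, 14, 3, 219, 241, 220, 220, 219, 221]
0.05 [28, 23, 25, 63, 62, 57, 42, 58, 0, 121, 220, 236, 225, 224, 224, 224, 227, 219, 162]
-0.045 [26, 19, 26, 24, 23, 42, 94, 119, 106, 140, 232, 194, 154, 201, 232, 220, 221, 209, 188]
-0.045 [25, 23, 25, 24, 22, 45, 92, 119, 103, 125, 236, 222, 224, 229, 220, 182, 182, 185, 187]
284 202
[[184 193 140 142 141 100  99  99  98 100  99  99 101 101 101 106]
 [187 192 140 103  99  97  53  53  56  57  56  57 100 102 101 103]
 [185 194 142 102  54  55  57  53  57  51  57  57  65  61 102 105]
 [183 193 123  55  63  56  69 111 129 130 126  80  59  64  60 102]
 [185 191 139  61  60  86 129 132 131 129 131 133 130  62  65  99]
 [185 189 116  61  64 131 127 132 132 132 129 130 130  71  62  97]
 [182 188 142  59  59 130 130 132 133 133 130 131 135  65  64  99]
 [184 186 140  72  59 103 133 135 134 136 136 134 123  63  76  94]
 [184 188 143 144 123  59  58 110 137 137 132  61  63 140  98  99]
 [183 186 142 141 143 140 141  91  65  70 104 142 143 146  99 119]
 [182 186 140 140 144 143 142 141 146 140 140 143 141 143  97 142]]
```

The lid stays down after release and the button is where I predicted. Now pressing it.

Emit:
drive_tool([
  [-0.001,0.001,0.06,0,1],
  [-0.001,0.001,0.11,0,1],
  [-0.001,0.001,0.14,0,1],
  [-0.001,0.001,0.15,0,1],
])

```text
t: 44.5
tcp_pos: [0.6445, -0.2369, 0.0774]
ee_rot: [-0.695, 0.719, 0.001, -0.001]
force: [-1.4, 0.3, 2.4]
opening: 0.0005
grasp_force: 0.8
```

Emit:
drive_tool([
  [0,0,0.003,0,1],
  [0,0,0.006,0,1],
  [0,0,0.009,0,1],
])

```text
t: 44.88
tcp_pos: [0.6463, -0.2378, 0.0726]
ee_rot: [-0.694, 0.72, -0.001, 0.001]
force: [-0.6, 2.0, 4.3]
opening: 0.0003
grasp_force: 1.9
```

```bash
python3 -c "
from h import *
wst(n=3)"
```

```text
W [0.127  0.0943 0.0723] yawerr 0.05 F [-1.9  2.5  5.6] op 0.0007 t 45.02
```

Emit:
drive_tool([
  [0,0,0.002,0,1],
  [0,0,0.004,0,1],
  [0,0,0.0045,0,1],
  [0,0,0.0045,0,1],
])

```text
t: 45.52
tcp_pos: [0.6464, -0.2379, 0.0719]
ee_rot: [-0.695, 0.719, -0.001, 0.001]
force: [-8.2, 7.1, 24.9]
opening: 0.0005
grasp_force: 12.3
```

```bash
python3 -c "
from h import *
wst(n=3)"
```

```text
W [0.1271 0.0944 0.0719] yawerr 0.1 F [-8.1  6.6 24.8] op 0.0003 t 45.67
```

Bottomed out: 25 N and no more motion. Letting go and moving clear.

Emit:
drive_tool([
  [0,0,-0.03,0,1],
  [0,0,-0.1,0,1],
  [0,0,-0.17,0,1],
  [0,0,-0.24,0,1],
  [0,0,-0.24,0,1],
])

```text
t: 46.3
tcp_pos: [0.6481, -0.2388, 0.2661]
ee_rot: [-0.694, 0.72, -0.004, 0.003]
force: [-0.2, 0.0, -0.6]
opening: 0.0004
grasp_force: 0.0
```

```bash
python3 -c "
from h import *
wst(n=4)
c=cap('scene','s7.png')
b=cv2.cvtColor(c['frame'],cv2.COLOR_BGR2GRAY)
for y in (.05,-.045):
  print(y,[int(b[tuple(proj(c,W(.004,y,z)).round().astype(int)[::-1])]) for z in np.arange(.06,.135,.004)])
for z in(.07,.05,.03):print([int(b[tuple(proj(c,W(0,y,z)).round().astype(int)[::-1])]) for y in np.linspace(.045,-.045,10)])
print(arm.hand_in())"
```

```text
W [0.1271 0.0937 0.2601] yawerr 0.02 F [ 0.3  0.9 -0.2] op 0.0004 t 46.5
0.05 [26, 23, 25, 63, 63, 55, 40, 56, 0, 121, 219, 235, 223, 222, 224, 223, 227, 216, 162]
-0.045 [24, 24, 25, 27, 25, 42, 91, 116, 102, 124, 235, 222, 223, 228, 217, 179, 182, 184, 185]
[26, 25, 27, 23, 23, 26, 27, 25, 24, 25]
[24, 23, 26, 24, 27, 28, 25, 23, 24, 25]
[19, 24, 28, 24, 24, 27, 25, 23, 22, 26]
the job is handed in; nothing more can be done
None
```

I handed in the finished job at about 46 s: all four spacers threaded two per spindle, sled pushed home with both leaves shut, lid pressed fully down and holding (the catch itself was not seen), then start button pressed and released.

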